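# Weigh the scrap tote on the sprung hanging scale

## Task

Weigh the blue tote of scrap pot fittings: pick it up by its handle, hang it by the raised middle of the handle in the sprung hook of the hanging scale, and lower it gently until the scale carries the whole weight before you let go, so that the hook neither drops nor springs back. When the tote hangs free and still, press the green button on the desk readout to hold the reading. Do not strain the scale against its stop or knock it, and leave everything else on the bench where it is.

Things in the scene. Friction and masses are not known exactly. Their poses are not given: they have to be found in the camera images.
- tote: Loose blue steel tray, 210 (x) x 110 (y) x 45 mm, with scrap fittings fixed in it up to 40 mm high; mass unknown, 0.2 to 0.7 kg, nearly symmetric. Rigid handle: 9 mm round rod in the tray's x-z plane, upright at x = -100 and 100, level 135 mm above the underside, raised to 147 mm between x = -14 and 14: there the hook goes. Origin: centre of underside, x along tray and handle, z up.
- tote_saddle (a point): Centre of the rod at the raised middle of the tote's handle, 147 mm above the underside; axes as the tote's.
- tote_grip (a point): A good place to hold the tote: rod centre on the level part of the handle, 78 mm from the middle towards the tote's -x end (the robot's side), 135 mm above the underside; the rod runs along the tote's x. Held here the hand stays clear of the scale above the hook; the middle of the tote may droop a few mm when lifted.
- stand: Fixed weighing stand. Origin on the bench straight under the hook. Base plate 12 mm high, x -60 to 60, y -30 to 260 mm. Post 30 mm square, 580 mm high, at y = 200 mm; its arm (554 to 580 mm high) carries a yellow weigh head, 34 (x) x 95 (y) mm, 437 to 543 mm high, with a 30 mm tube below it down to 365 mm, from which spring and hook come out. The -x and -y sides of the hook are free.
- hook_seat (a point): Where the rod's centre rests in the hook, 270 mm above the bench unloaded; moves with the hook; axes as the stand's. The hook lies in the y-z plane, mouth to -y, so the handle hangs along the stand's x. Wire 7 mm; bend 25 mm wide inside; free tip at y = -19 mm, 22 mm above this point. To enter from -y the rod's centre passes about 32 mm above this point (26 clears the tip; 45 meets the shank).
- hook (a joint): How far the sprung hook has dipped, m: 0 unloaded at its top stop, grows downwards, hard stop at 0.1. The spring starts to give at about 0.2 N, then gives about 13 mm per newton; the tote dips it 20 to 85 mm. Lightly damped: a load let go before the spring carries it all, or pulled down too far, makes it bounce; let go, it should not move faster than 70 mm/s.
- console: Fixed desk readout, grey box 80 (x) x 100 (y) x 40 mm high with a small sloped display on its far side; origin: centre of its underside on the bench.
- hold (a joint): Travel of the green hold button on the readout, m: 0 released, 0.006 fully down (about 5 N); it springs back. It counts as pressed from 0.003.
- hold_top (a point): Centre of the top face of the green round button (28 mm wide), 62 mm above the bench, 12 mm from the readout's middle towards its -x; pressed straight down.
- jar: Bystander: amber glass jar with steel cap, 64 mm wide, 85 mm high; origin under its centre.
- hammer: Bystander: hammer lying on the bench; origin under its middle.
- saucepan: Bystander: steel saucepan, 160 mm wide, 85 mm high, black handle along its x to 210 mm; origin under the pan's centre.
- pot_lid: Bystander: aluminium pot lid, 180 mm wide, with black knob, 44 mm high; origin under its centre.
- drill: Bystander: red and black hand drill lying on its side, about 240 x 220 x 68 mm.
- mug: Bystander: steel mug, 80 mm wide, 85 mm high; origin under its centre.
- pot_handle: Bystander: loose black pot handle, 145 x 22 x 16 mm, lying along its x; origin under its middle.
Mind the look-alikes: they are no part of the job. Leave any pink or red look-alike of the console alone.

How it is judged:
By the outcome, as a careful person would: the job done as asked, in the order asked, and still so for the second after the job is handed in, with the robot touching nothing.
It also fails if it takes over 64 s, if anything falls off the work surface, if the arm or the gripper's body presses on something with over 40 N, if the wrist force passes 120 N, or if a joint passes its speed limit or range.

## Robot

A 6-joint arm with a two-finger parallel gripper is mounted at the origin on the work surface. World frame = base frame: x ahead of the robot, y to its left, z up, the work surface at z = 0. Lengths are in m, angles in rad, forces in N, time in s.
With the tool pointing down it reaches from about 0.35 to 0.775 m from the base axis. Payload 5.5 kg.
Tool frame: the origin (TCP) lies at the very end of the fingers, on their centre line; the grasp point (between the pads) lies robot.hold_point_z behind it (robot.hold_point_z is the distance from the TCP to the grasp point, in m); y points along the fingers, z is the direction in which the jaws open and shut, and the axes are right-handed (so a half turn about y gives the same grasp; the last joint's range is limited). The gripper opens to 85 mm and grips with 20 to 120 N. Pads are 22 mm wide; open, the fingers measure 114 mm over their backs; the gripper's body (76 mm by 85 mm) begins 54 mm behind the grasp point. The pads swing forward as they close: fully open they stand 13 mm farther back than shut.
Start: joints at [-1.263, 0.313, 0.046, 1.304, 0, 1.431], TCP at [0.249, -0.518, 0.231] pointing down, gripper open.
Joint ranges: [-2.76, 2.76], [-0.86, 1.69], [-1.03, 1.26], [-2.2, 2.34], [-1.47, 1.5], [-3.14, 3.14]. Speed limits (rad/s): [2.57, 2.57, 3.14, 3.14, 3.14, 3.14].

## Interface

Orientations are given as a unit quaternion [x, y, z, w].
In Python, from plant import robot gives the robot as it stands.
- The arm moves only by the tool send_rows, never from a script. Its argument "commands" is a list of rows, each an object of numbers: "x", "y", "z": the shift along the tool's x, y, z in cm; "rx", "ry", "rz": the turn, a rotation vector about the tool's x, y, z in rad. A call has 1 to 5 rows; each row is the pose to reach, as a shift and turn from the pose measured when the call began, along the tool's axes at that moment; what a row does not reach only later rows make up. A row lasts 1/8 s, in which the tool goes at most 62.5 mm and 10.7 degrees, less where a joint would pass 70% of its speed; a pose out of reach is approached as far as the arm can. A call with a gripper value outside its range is refused whole. "grip" is the opening, from 0 (shut) to 1 (fully open), set as the call begins (left out, the last holds). The fingers move at their own pace and stop on an object; "newtons" is the grip in N (left out, the last holds). Time passes only in rows, so rows that repeat a pose let the fingers close. It gives the time, the measured TCP pose, the force and the opening at its end, in the units of the state.
- robot.get_obs(): the state, without advancing time (a new reading comes with each control period).
- robot.grab_frame(name): name is "scene" or "top" or "wrist"; returns the picture (400x640x3 uint8, red, green, blue); there is no depth.
- robot.camera_params(name): a dict with "vfov" (degrees; the focal length in pixels is half the picture's height over the tangent of half this angle, whatever the lens; pixels are square), "cx", "cy" (the principal point, pixels), "k1" (the pictures are not rectified: a ray, as slopes to the right and down, at radius r is drawn at 1 + k1 r^2 times it, then the intrinsics apply), "view" (4x4, takes a point from world to camera coordinates); the wrist camera has in their place "tool_from_camera" (4x4, takes a point from camera to tool coordinates, whose origin is the TCP and whose axes are the tool frame's). Camera axes: x right, y up, looking along -z (the intrinsics and any distortion apply to the point x, -y, -z); pixel columns grow to the right and rows downward; lengths in m; the calibration is good to about 2 mm. A picture is of the moment at which its call begins: read the wrist's pose just before it. camera_params takes no time and is no camera call.
- robot.sign_off(): hands the job in, once; it reports no verdict.
Trained networks look in the newest picture that a camera, given by its name, has taken for a name from the list of things; names that differ only in an ending like _2 or _b are one class to them, and where a whole thing is asked for, a point or a joint stands for the part that bears it (a point fixed in the world has none). Each returns a list of dicts, best first, with "score" (0 to 1); they miss things now and then, are a little off and sometimes report something else, mostly with a low value. They report only what shows in the picture. A call takes as long as a camera call. They do not tell look-alikes from the thing itself.
- robot.recognise(query, camera): "at" ([x, y, z] in m, in world coordinates, good to about 4 mm: the middle of the surface that is visible of it).
- robot.landmark_of(query, camera): "at" ([x, y, z] in m, in world coordinates, good to about 4 mm: a listed point, or the origin of a listed thing).
The state is a dict: "t": time; "joints": joint angles; "qvel": joint speeds; "joint_efforts": joint torques, N m; "eef_pos": TCP position; "tcp_rot": TCP orientation; "force": force on the tool from outside, world axes, zero at the start; "wrist_torque": the same for the moment, N m; "opening": finger opening in m.
Only numpy, scipy, OpenCV 4.12 (cv2) and the standard library are available. Lean on these libraries where they do the work, as an engineer would, in place of code of your own. Each camera call takes 0.05 s, during which the arm holds its last target. There are 200 camera calls.

## Working session

There is one attempt and no reset: what is moved stays moved. The work goes in short steps, Python scripts to look and compute and a tool call to move; the robot and the scene stay as the last step left them, time stands still between calls to the robot, and variables do not carry over. Pictures are saved under pics/ and viewed, about 8 in all and at most 12, crops included, and the job is handed in when it is done.

Besides the shell and the picture viewer there is one more tool, called after "Request:" as a command line: name --argument value ..., lists and objects as JSON in quotes. send_rows: Moves the arm, as the interface text tells. Its arguments: {"type":"object","properties":{"commands":{"type":"array","items":{"type":"object","properties":{"x":{"type":"number"},"y":{"type":"number"},"z":{"type":"number"},"rx":{"type":"number"},"ry":{"type":"number"},"rz":{"type":"number"}}}},"grip":{"type":"number"},"newtons":{"type":"number"}},"required":["commands"]}

```bash
mkdir -p pics; ls; python3 - <<'E'
from plant import robot
import cv2,numpy as np
o=robot.get_obs();print({k:np.round(v,3).tolist() for k,v in o.items()});print(robot.hold_point_z)
for c in("scene","top"):
    im=robot.grab_frame(c);cv2.imwrite(f"pics/{c}0.png",im[:,:,::-1])
    print(c,{k:np.round(v,3).tolist() for k,v in robot.camera_params(c).items()})
    for q in("tote","tote_saddle","tote_grip","stand","hook_seat","console","hold_top"):
        print(q,[(round(d["score"],2),np.round(d["at"],3).tolist()) for d in robot.landmark_of(q,c)][:3])
print(robot.camera_params("wrist"))
E
```

```text
pics
{'t': 0.0, 'joints': [-1.263, 0.314, 0.045, 1.304, 0.0, 1.431], 'qvel': [-0.003, 0.001, 0.001, 0.001, 0.001, -0.0], 'joint_efforts': [-0.0, -48.063, 29.853, 0.019, -0.0, -0.0], 'eef_pos': [0.249, -0.518, 0.23], 'tcp_rot': [-0.157, 0.69, -0.689, 0.157], 'force': [-0.419, -0.025, 0.069], 'wrist_torque': [0.011, -0.028, -0.021], 'opening': 0.086}
0.0187
scene {'vfov': 48.209, 'cx': 323.221, 'cy': 202.287, 'k1': -0.082, 'view': [[0.78, 0.626, -0.008, -0.46], [-0.351, 0.447, 0.823, 0.004], [0.519, -0.639, 0.568, -1.765], [0.0, 0.0, 0.0, 1.0]]}
tote [(0.59, [0.644, -0.186, -0.002])]
tote_saddle [(0.7, [0.64, -0.177, 0.148])]
tote_grip []
stand [(0.96, [0.626, 0.171, -0.001])]
hook_seat [(0.54, [0.641, -0.186, -0.004]), (0.48, [0.624, 0.17, 0.269])]
console [(0.86, [0.289, 0.436, 0.003]), (0.74, [0.437, 0.682, -0.003]), (0.69, [0.44, 0.37, -0.002])]
hold_top [(0.57, [0.429, 0.366, 0.064]), (0.57, [0.786, 0.317, 0.061]), (0.46, [0.27, 0.431, 0.059])]
top {'vfov': 55.426, 'cx': 318.315, 'cy': 200.189, 'k1': -0.015, 'view': [[0.056, -0.998, -0.001, 0.065], [0.972, 0.054, 0.229, -0.586], [
[... 256 characters left out ...]
t [(0.6, [0.619, 0.173, 0.274])]
console [(0.91, [0.444, 0.371, 0.0]), (0.77, [0.437, 0.681, 0.003]), (0.6, [0.794, 0.327, 0.001])]
hold_top [(0.5, [0.426, 0.683, 0.061]), (0.46, [0.429, 0.368, 0.059]), (0.4, [0.276, 0.434, 0.06])]
{'vfov': 63.432224951510314, 'cx': 317.797319579245, 'cy': 204.87996989923164, 'k1': 0.003269525399780268, 'tool_from_camera': array([[ 1.95610667e-03, -9.57670926e-01, -2.87858596e-01,
        -7.19268730e-02],
       [ 2.07583694e-03,  2.87862415e-01, -9.57669526e-01,
        -1.43769529e-01],
       [ 9.99995932e-01,  1.27575624e-03,  2.55105827e-03,
         2.17903097e-04],
       [ 0.00000000e+00,  0.00000000e+00,  0.00000000e+00,
         1.00000000e+00]])}
```

View pics/scene0.png

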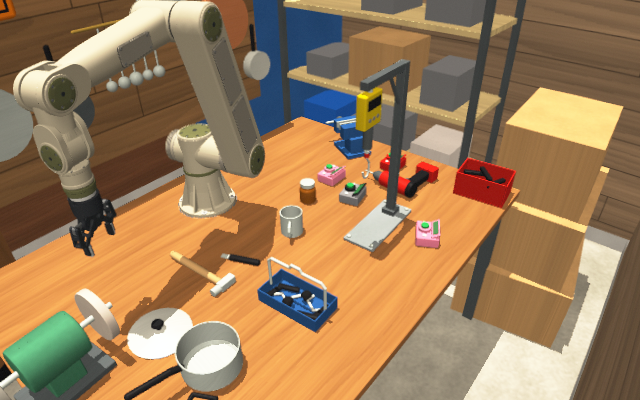

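View pics/top0.png

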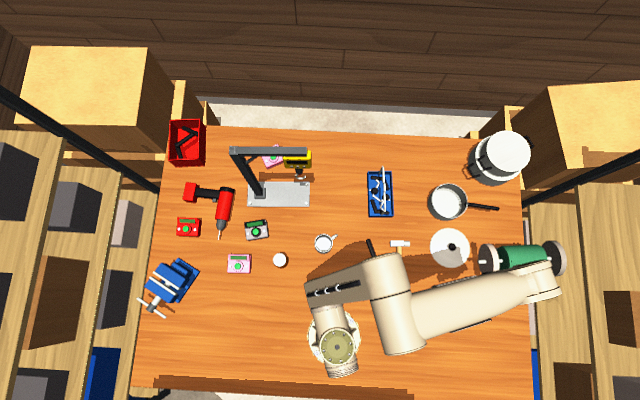

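The scene shows the blue tote at about (298,293), the stand hook at (367,155) and the grey console with its green button at (353,188). In the top picture the grey console is at (257,230). The pink and red consoles are decoys. Next I'll plan the move above the tote.

```bash
cat > h.py <<'E'
from plant import robot
import numpy as np, cv2
from scipy.spatial.transform import Rotation as R
HP=robot.hold_point_z
def rot(yaw=0.,tilt=0.):
    c,s=np.cos(tilt),np.sin(tilt)
    return R.from_euler('z',yaw)*R.from_matrix(np.array([[c,s,0],[0,0,1],[s,-c,0]]))
def pose():
    o=robot.get_obs(); return o,np.array(o["eef_pos"]),R.from_quat(o["tcp_rot"])
def to(hold=None,Rt=None,tcp=None):
    o,p,r=pose(); Rt=Rt or r
    t=np.array(tcp) if tcp is not None else np.array(hold)+HP*Rt.apply([0,1,0])
    d=r.inv().apply(t-p)*100; v=(r.inv()*Rt).as_rotvec()
    print("t",round(o["t"],2),"d_cm",d.round(2),"rv",v.round(3),"rows>=",max(np.linalg.norm(d)/6.25,np.linalg.norm(v)/.187).round(1))
def st():
    o,p,r=pose(); print("t",round(o["t"],2),"tcp",p.round(4),"hold",(p-HP*r.apply([0,1,0])).round(4),"F",np.round(o["force"],2),"M",np.round(o["wrist_torque"],2),"op",round(o["opening"],4)); print(r.as_matrix().round(3).tolist())
def wproj(P,p,r):   # world->wrist px
    c=robot.camera_params("wrist");T=c["tool_from_camera"]
    return _px(c,(np.atleast_2d((r.inv().apply(np.atleast_2d(P)-p)))-T[:3,3])@T[:3,:3])
def proj(P,cam):
    c=robot.camera_params(cam);V=np.array(c["view"]); return _px(c,np.atleast_2d(P)@V[:3,:3].T+V[:3,3])
def _px(c,q):
    f=200/np.tan(np.radians(c["vfov"]/2)); u=np.c_[q[:,0],-q[:,1]]/-q[:,2:]
    u=u*(1+c["k1"]*(u**2).sum(1))[:,None]; return u*f+[c["cx"],c["cy"]]
E
python3 - <<'E'
from h import *
st(); to(hold=[.56,-.187,.22],Rt=rot(0.04,.2))
for f,z in ((.5,.25),):
    pass
# stand/tote yaw: reproject outlines onto top+scene pictures
for cam in("top","scene"):
    im=cv2.imread(f"pics/{cam}0.png")
    for y,col in ((0,(0,255,0)),(.1,(0,0,255))):
        Z=R.from_euler('z',y).as_matrix()
        b=np.array([[-.06,-.03,.012],[.06,-.03,.012],[.06,.26,.012],[-.06,.26,.012]])@Z.T+[.623,.172,0]
        k=np.array([[-.105,-.055,.045],[.105,-.055,.045],[.105,.055,.045],[-.105,.055,.045]])@Z.T+[.642,-.185,0]
        s=np.array([[-.1,0,.135],[.1,0,.135]])@Z.T+[.642,-.185,0]
        for P in(b,k,s): cv2.polylines(im,[proj(P,cam).round().astype(int)],True,col,1)
    x,y=(220,120) if cam=="top" else (240,180)
    cv2.imwrite(f"pics/ov_{cam}.png",cv2.resize(im[y:y+160,x:x+200],None,fx=3.9,fy=3.7,interpolation=cv2.INTER_CUBIC))
a,b=[cv2.resize(cv2.imread(f"pics/ov_{c}.png"),(780,298)) if 0 else cv2.imread(f"pics/ov_{c}.png") for c in("top","scene")]
E
```

```text
t 0.8 tcp [ 0.249  -0.5184  0.2313] hold [ 0.249  -0.5184  0.25  ] F [ 0.38 -0.51  0.05] M [ 0.01 -0.04  0.04] op 0.0853
[[-0.901, 0.0, 0.433], [-0.433, -0.0, -0.901], [0.0, -1.0, 0.0]]
t 0.8 d_cm [-42.72   2.96 -16.26] rv [ 0.273 -2.722 -0.056] rows>= 14.6
```

View pics/ov_top.png

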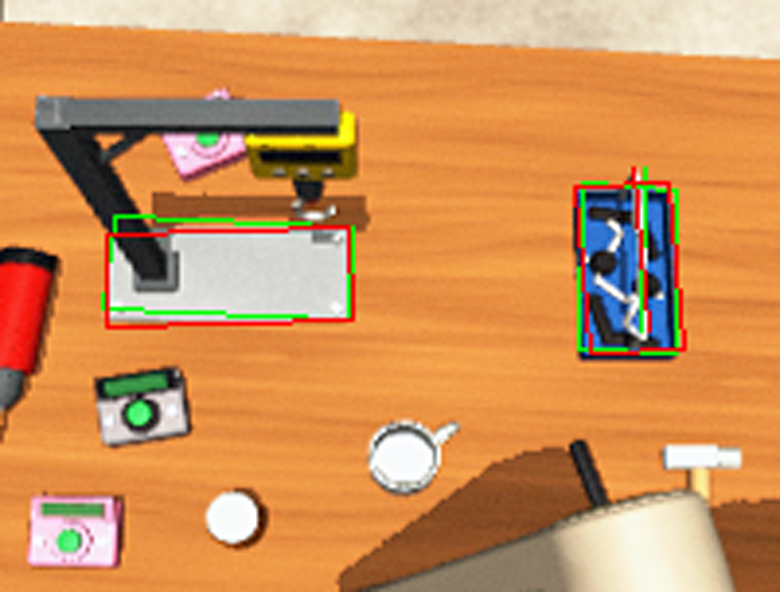

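The stand is turned about +0.09 rad and the tote about +0.03. I'm moving above the tote.

Request:
send_rows --commands '[{"x":-2.85,"y":0.2,"z":-1.08,"rx":0.018,"ry":-0.18,"rz":-0.004},{"x":-5.7,"y":0.4,"z":-2.16,"rx":0.036,"ry":-0.36,"rz":-0.008},{"x":-8.55,"y":0.6,"z":-3.25,"rx":0.054,"ry":-0.54,"rz":-0.011},{"x":-11.4,"y":0.8,"z":-4.3,"rx":0.073,"ry":-0.72,"rz":-0.015},{"x":-14.2,"y":1.0,"z":-5.4,"rx":0.09,"ry":-0.9,"rz":-0.019}]' --grip 1

```text
t: 1.42
eef_pos: [0.3543, -0.4074, 0.2214]
tcp_rot: [0.442, -0.519, 0.582, -0.443]
force: [0.6, 0.4, 0.6]
opening: 0.0853
```

```bash
python3 -c "
from h import *
st(); to(hold=[.56,-.187,.22],Rt=rot(0.03,.2))"
```

```text
t 1.43 tcp [ 0.3543 -0.4074  0.2214] hold [ 0.3532 -0.4061  0.24  ] F [0.56 0.43 0.56] M [ 0.04 -0.    0.03] op 0.0853
[[-0.216, 0.057, 0.975], [-0.975, -0.069, -0.212], [0.055, -0.996, 0.071]]
t 1.43 d_cm [-26.13   1.64  15.59] rv [ 0.181 -1.806 -0.038] rows>= 9.7
```

Request:
send_rows --commands '[{"x":-2.6,"y":0.16,"z":1.56,"rx":0.018,"ry":-0.18,"rz":-0.004},{"x":-5.2,"y":0.33,"z":3.1,"rx":0.036,"ry":-0.36,"rz":-0.008},{"x":-7.8,"y":0.5,"z":4.7,"rx":0.054,"ry":-0.54,"rz":-0.011},{"x":-10.5,"y":0.65,"z":6.2,"rx":0.073,"ry":-0.72,"rz":-0.015},{"x":-13.1,"y":0.82,"z":7.8,"rx":0.09,"ry":-0.9,"rz":-0.019}]'

```text
t: 2.05
eef_pos: [0.4596, -0.2959, 0.2116]
tcp_rot: [-0.637, 0.242, -0.356, 0.639]
force: [1.0, -0.8, 0.0]
opening: 0.0854
```

```bash
python3 -c "
from h import *
st(); to(hold=[.56,-.187,.22],Rt=rot(0.03,.2))"
```

```text
t 2.05 tcp [ 0.4596 -0.2959  0.2116] hold [ 0.4569 -0.2947  0.2301] F [ 1.01 -0.77  0.  ] M [0.09 0.09 0.05] op 0.0854
[[0.629, 0.146, 0.764], [-0.764, -0.066, 0.642], [0.145, -0.987, 0.07]]
t 2.05 d_cm [-1.93  1.78 14.88] rv [ 0.091 -0.9   -0.019] rows>= 4.8
```

Request:
send_rows --commands '[{"x":-0.38,"y":0.36,"z":2.98,"rx":0.018,"ry":-0.18,"rz":-0.004},{"x":-0.77,"y":0.7,"z":5.95,"rx":0.036,"ry":-0.36,"rz":-0.008},{"x":-1.16,"y":1.06,"z":8.9,"rx":0.054,"ry":-0.54,"rz":-0.011},{"x":-1.54,"y":1.42,"z":11.9,"rx":0.073,"ry":-0.72,"rz":-0.015},{"x":-1.93,"y":1.78,"z":14.9,"rx":0.091,"ry":-0.9,"rz":-0.019}]'

```text
t: 2.68
eef_pos: [0.5645, -0.186, 0.2018]
tcp_rot: [-0.702, -0.083, -0.058, 0.705]
force: [-0.1, -0.3, -0.3]
opening: 0.0855
```

```bash
cat > look.py <<'E'
from h import *
import sys
o,p,r=pose(); im=robot.grab_frame("wrist")[:,:,::-1].copy()
st()
for q in("tote","tote_saddle","tote_grip"):
    for c in ("wrist","top"):
        if c=="top" and q=="tote": robot.grab_frame("top")
        print(c,q,[(round(d["score"],2),np.round(d["at"],4).tolist()) for d in robot.landmark_of(q,c)][:2])
for y,col in ((0,(0,255,0)),(.05,(0,0,255))):
    Z=R.from_euler('z',y).as_matrix()
    for P in (np.array([[-.1,0,.135],[-.014,0,.135],[-.014,0,.147],[.014,0,.147],[.014,0,.135],[.1,0,.135]]),np.array([[-.105,-.055,.045],[.105,-.055,.045],[.105,.055,.045],[-.105,.055,.045],[-.105,-.055,.045]])):
        cv2.polylines(im,[wproj(P@Z.T+[.642,-.185,0],p,r).round().astype(int)],False,col,1)
cv2.imwrite("pics/w1.png",im); to(hold=[.56,-.187,.22],Rt=rot(0.03,.2))
E
python3 look.py
```

```text
t 2.73 tcp [ 0.5663 -0.184   0.2016] hold [ 0.5626 -0.1841  0.2199] F [ 1.77  0.17 -0.25] M [-0.01  0.01  0.  ] op 0.0853
[[0.979, 0.2, -0.044], [0.043, 0.009, 0.999], [0.201, -0.98, 0.0]]
wrist tote [(0.6, [0.6381, -0.1792, 0.0009])]
top tote [(0.73, [0.6375, -0.1856, -0.0042])]
wrist tote_saddle [(0.8, [0.639, -0.1828, 0.1479])]
top tote_saddle [(0.59, [0.642, -0.184, 0.1436]), (0.16, [0.5556, 0.5316, 0.0023])]
wrist tote_grip [(0.81, [0.5609, -0.1874, 0.1376])]
top tote_grip [(0.92, [0.5645, -0.1896, 0.1387])]
t 3.08 d_cm [0.03 0.03 0.05] rv [ 0.    -0.002 -0.   ] rows>= 0.0
```

View pics/w1.png

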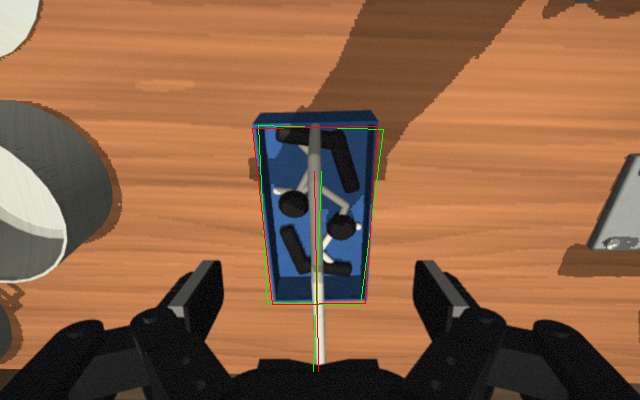

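The wrist view shows the handle from (320,365) to (314,125). It matches a tote yaw of about 0.05 and a saddle at (0.640,-0.184), so I'm descending.

```bash
python3 -c "
from h import *
to(hold=[.562,-.187,.1355],Rt=rot(0.05,.2))"
```

```text
t 3.08 d_cm [-1.46  8.35  0.05] rv [ 0.004 -0.021 -0.   ] rows>= 1.4
```

Request:
send_rows --commands '[{"x":-0.4,"y":2.1,"z":0,"ry":-0.01},{"x":-0.7,"y":4.2,"z":0.02,"ry":-0.02},{"x":-1.1,"y":6.3,"z":0.05,"ry":-0.02},{"x":-1.46,"y":8.35,"z":0.05,"rx":0.004,"ry":-0.02},{"x":-1.46,"y":8.35,"z":0.05,"rx":0.004,"ry":-0.02}]'

```text
invalid input at $.commands[0]: expected keys x, y, z, rx, ry, rz
```

```bash
python3 - <<'E'
from h import *
o,p,r=pose();st(); robot.grab_frame("wrist")
for q in("tote_grip","tote_saddle"): print(q,[(round(d["score"],2),np.round(d["at"],4).tolist()) for d in robot.landmark_of(q,"wrist")][:2])
to(hold=[.562,-.187,.1355],Rt=rot(0.05,.2))
E
```

```text
t 3.08 tcp [ 0.5634 -0.1874  0.2019] hold [ 0.5597 -0.1875  0.2202] F [-0.28  0.24 -0.08] M [-0.04  0.17 -0.03] op 0.0852
[[0.98, 0.199, -0.028], [0.028, 0.006, 1.0], [0.199, -0.98, 0.0]]
tote_grip [(0.81, [0.5621, -0.1883, 0.1339])]
tote_saddle [(0.97, [0.6419, -0.1865, 0.1476])]
t 3.23 d_cm [-1.48  8.35  0.04] rv [ 0.004 -0.021  0.   ] rows>= 1.4
```

Request:
send_rows --commands '[{"x":-0.4,"y":2.1,"z":0,"rx":0,"ry":-0.01,"rz":0},{"x":-0.7,"y":4.2,"z":0,"rx":0,"ry":-0.02,"rz":0},{"x":-1.1,"y":6.3,"z":0,"rx":0,"ry":-0.02,"rz":0},{"x":-1.46,"y":8.35,"z":0,"rx":0,"ry":-0.02,"rz":0},{"x":-1.46,"y":8.35,"z":0,"rx":0,"ry":-0.02,"rz":0}]'

```text
t: 3.85
eef_pos: [0.5644, -0.1868, 0.1154]
tcp_rot: [-0.702, -0.086, -0.053, 0.705]
force: [0.6, 0.5, 0.3]
opening: 0.0849
```

```bash
python3 - <<'E'
from h import *
st(); to(hold=[.562,-.187,.1355],Rt=rot(0.04,.2))
E
```

```text
t 3.85 tcp [ 0.5644 -0.1868  0.1154] hold [ 0.5607 -0.1869  0.1337] F [0.57 0.52 0.35] M [-0.01  0.18 -0.05] op 0.0849
[[0.98, 0.195, -0.048], [0.047, 0.008, 0.999], [0.196, -0.981, -0.002]]
t 3.85 d_cm [ 0.17 -0.15 -0.02] rv [ 0.     0.008 -0.003] rows>= 0.0
```

Request:
send_rows --commands '[{"x":0.1,"y":-0.15,"z":0,"rx":0,"ry":0,"rz":0},{"x":0.1,"y":-0.15,"z":0,"rx":0,"ry":0,"rz":0},{"x":0.1,"y":-0.15,"z":0,"rx":0,"ry":0,"rz":0},{"x":0.1,"y":-0.15,"z":0,"rx":0,"ry":0,"rz":0},{"x":0.1,"y":-0.15,"z":0,"rx":0,"ry":0,"rz":0}]' --grip 0 --newtons 115

```text
t: 4.47
eef_pos: [0.5653, -0.1868, 0.1175]
tcp_rot: [-0.703, -0.087, -0.053, 0.704]
force: [-0.5, 0.8, 1.6]
opening: 0.0053
```

```bash
python3 - <<'E'
from h import *
st(); o,p,r=pose(); h=p-HP*r.apply([0,1,0]); to(hold=h+[0,0,.06],Rt=r)
E
```

```text
t 4.47 tcp [ 0.5653 -0.1868  0.1175] hold [ 0.5616 -0.1869  0.1358] F [-0.5   0.76  1.59] M [-0.05  0.2   0.02] op 0.0053
[[0.979, 0.196, -0.048], [0.047, 0.007, 0.999], [0.196, -0.981, -0.002]]
t 4.47 d_cm [ 1.18 -5.88 -0.01] rv [0. 0. 0.] rows>= 1.0
```

Request:
send_rows --commands '[{"x":0.06,"y":-0.3,"z":0,"rx":0,"ry":0,"rz":0},{"x":0.2,"y":-1.0,"z":0,"rx":0,"ry":0,"rz":0},{"x":0.4,"y":-2.0,"z":0,"rx":0,"ry":0,"rz":0},{"x":0.6,"y":-3.0,"z":0,"rx":0,"ry":0,"rz":0},{"x":0.6,"y":-3.0,"z":0,"rx":0,"ry":0,"rz":0}]'

```text
t: 5.1
eef_pos: [0.5661, -0.1872, 0.1496]
tcp_rot: [-0.703, -0.087, -0.054, 0.704]
force: [-0.2, 0.5, -5.1]
opening: 0.0053
```

```bash
python3 - <<'E'
from h import *
st(); im=robot.grab_frame("wrist");cv2.imwrite("pics/w2.png",im[:,:,::-1])
robot.grab_frame("scene"); 
for c in ("wrist","scene"):
  for q in("tote","tote_saddle"): print(c,q,[(round(d["score"],2),np.round(d["at"],4).tolist()) for d in robot.landmark_of(q,c)][:2])
st()
E
```

```text
t 5.1 tcp [ 0.5661 -0.1872  0.1496] hold [ 0.5624 -0.1874  0.1679] F [-0.2   0.48 -5.13] M [-0.02  0.6  -0.01] op 0.0053
[[0.979, 0.198, -0.048], [0.048, 0.006, 0.999], [0.198, -0.98, -0.003]]
wrist tote [(0.84, [0.6336, -0.1829, 0.0323])]
wrist tote_saddle []
scene tote [(0.6, [0.6374, -0.1862, 0.0259])]
scene tote_saddle [(0.64, [0.6417, -0.1798, 0.1767]), (0.24, [0.3893, 0.0666, -0.0045])]
t 5.4 tcp [ 0.5649 -0.1866  0.1475] hold [ 0.5612 -0.1867  0.1659] F [ 0.48  0.26 -4.98] M [-0.01  0.65 -0.01] op 0.0052
[[0.98, 0.195, -0.048], [0.047, 0.008, 0.999], [0.195, -0.981, -0.002]]
```

View pics/w2.png

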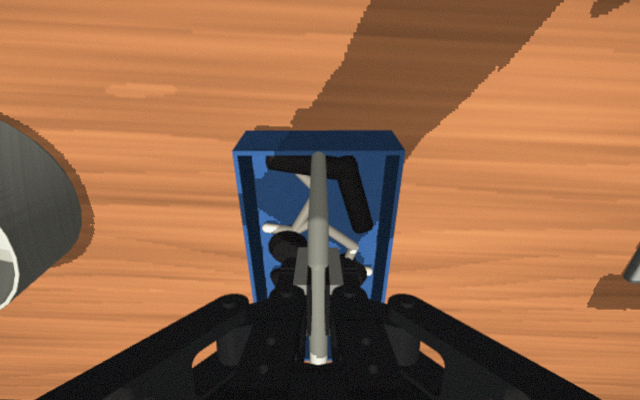

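The tote is held at about 5 N, with the handle at (318,155)-(318,360). Now carrying it to a point in front of the hook.

```bash
python3 - <<'E'
from h import *
to(hold=[.554,.065,.292],Rt=rot(0.09,.197))
robot.grab_frame("top");robot.grab_frame("scene")
for i in range(2):
 for c in ("top","scene"):
  for q in("stand","hook_seat","tote_saddle"): print(c,q,[(round(d["score"],2),np.round(d["at"],4).tolist()) for d in robot.landmark_of(q,c)][:2])
E
```

```text
t 5.4 d_cm [  2.95 -12.31  25.18] rv [ 0.01  -0.041 -0.   ] rows>= 4.5
top stand [(0.75, [0.625, 0.1729, -0.0045])]
top hook_seat [(0.44, [0.6202, 0.1708, 0.2751])]
top tote_saddle [(0.69, [0.6421, -0.1892, 0.1721])]
scene stand [(0.91, [0.6267, 0.1671, -0.0036])]
scene hook_seat [(0.56, [0.6248, 0.1672, 0.2673]), (0.33, [0.4414, 0.3689, -0.0014])]
scene tote_saddle [(0.84, [0.6439, -0.1788, 0.1765])]
top stand [(0.75, [0.625, 0.1729, -0.0045])]
top hook_seat [(0.44, [0.6202, 0.1708, 0.2751])]
top tote_saddle [(0.69, [0.6421, -0.1892, 0.1721])]
scene stand [(0.91, [0.6267, 0.1671, -0.0036])]
scene hook_seat [(0.56, [0.6248, 0.1672, 0.2673]), (0.33, [0.4414, 0.3689, -0.0014])]
scene tote_saddle [(0.84, [0.6439, -0.1788, 0.1765])]
```

Request:
send_rows --commands '[{"x":0.5,"y":-2.0,"z":1.0,"rx":0,"ry":0,"rz":0},{"x":1.0,"y":-4.5,"z":3.5,"rx":0,"ry":-0.01,"rz":0},{"x":1.5,"y":-7.0,"z":7.0,"rx":0,"ry":-0.01,"rz":0},{"x":2.0,"y":-9.0,"z":11.0,"rx":0,"ry":-0.02,"rz":0},{"x":2.4,"y":-10.5,"z":15.0,"rx":0,"ry":-0.03,"rz":0}]'

```text
t: 6.72
eef_pos: [0.5612, -0.0355, 0.2567]
tcp_rot: [0.703, 0.098, 0.043, -0.703]
force: [1.5, -0.4, -4.4]
opening: 0.0053
```

```bash
python3 - <<'E'
from h import *
st();to(hold=[.554,.065,.292],Rt=rot(0.09,.197))
E
```

```text
t 6.72 tcp [ 0.5612 -0.0355  0.2567] hold [ 0.5575 -0.0356  0.275 ] F [ 1.47 -0.38 -4.45] M [0.   0.63 0.  ] op 0.0053
[[0.977, 0.198, -0.077], [0.077, 0.007, 0.997], [0.198, -0.98, -0.008]]
t 6.72 d_cm [ 0.77 -1.66 10.07] rv [ 0.01  -0.011  0.002] rows>= 1.6
```

Request:
send_rows --commands '[{"x":0.2,"y":-0.5,"z":3.0,"rx":0,"ry":-0.005,"rz":0},{"x":0.5,"y":-1.0,"z":6.0,"rx":0,"ry":-0.01,"rz":0},{"x":0.7,"y":-1.5,"z":8.5,"rx":0.005,"ry":-0.01,"rz":0},{"x":0.77,"y":-1.66,"z":10.0,"rx":0.01,"ry":-0.01,"rz":0},{"x":0.77,"y":-1.66,"z":10.0,"rx":0.01,"ry":-0.01,"rz":0}]'

```text
t: 7.35
eef_pos: [0.5576, 0.0653, 0.2737]
tcp_rot: [-0.7, -0.102, -0.038, 0.706]
force: [0.6, -0.2, -4.3]
opening: 0.0054
```

```bash
cat > chk.py <<'E'
from h import *
import sys
st(); S={}
for c in ("top","scene"):
  im=robot.grab_frame(c)[:,:,::-1]; cv2.imwrite(f"pics/{c}_{sys.argv[1]}.png",im)
  for q in("stand","hook_seat","tote_saddle","tote"):
    L=robot.landmark_of(q,c); print(c,q,[(round(d["score"],2),np.round(d["at"],4).tolist()) for d in L][:2])
a,b=[cv2.imread(f"pics/{c}_{sys.argv[1]}.png") for c in("top","scene")]
(x,y),=proj([[.61,.15,.25]],"top").astype(int); (u,v),=proj([[.62,.15,.25]],"scene").astype(int)
A=a[max(y-60,0):y+60,x-50:x+50];B=b[max(v-60,0):v+60,u-50:u+50]
k=lambda I:cv2.resize(I,(400,480),interpolation=cv2.INTER_CUBIC)
cv2.imwrite(f"pics/pair_{sys.argv[1]}.png",np.hstack([k(A),k(B)])); st()
E
python3 chk.py a
```

```text
t 7.35 tcp [0.5576 0.0653 0.2737] hold [0.5539 0.065  0.292 ] F [ 0.63 -0.17 -4.32] M [-0.14  0.68 -0.06] op 0.0054
[[0.976, 0.197, -0.09], [0.089, 0.018, 0.996], [0.197, -0.98, -0.0]]
top stand [(0.59, [0.6247, 0.1739, -0.0017])]
top hook_seat [(0.55, [0.6223, 0.1752, 0.2727])]
top tote_saddle []
top tote []
scene stand [(0.73, [0.6251, 0.1665, 0.0037])]
scene hook_seat [(0.53, [0.6251, 0.1716, 0.2653]), (0.36, [0.3924, 0.0653, -0.0041])]
scene tote_saddle [(0.77, [0.6344, 0.0738, 0.3018]), (0.51, [0.6237, 0.173, 0.2684])]
scene tote [(0.73, [0.6285, 0.0715, 0.1514])]
t 7.85 tcp [0.5577 0.0643 0.2736] hold [0.554  0.0639 0.292 ] F [-0.01 -0.45 -4.17] M [-0.07  0.62  0.01] op 0.0054
[[0.976, 0.197, -0.088], [0.087, 0.017, 0.996], [0.197, -0.98, -0.0]]
```

View pics/pair_a.png

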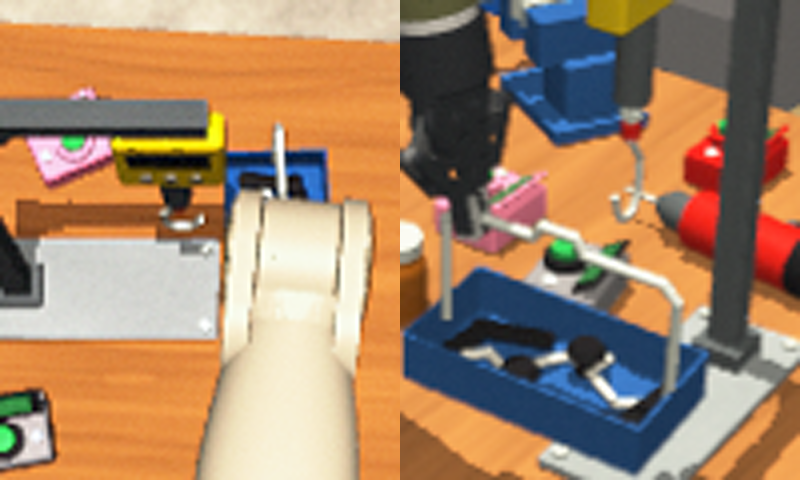

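Both views show the tote held level in front of the hook. I'll overlay predictions on the scene image to refine the relative position.

```bash
cat > ov.py <<'E'
from h import *
import sys
def ov(src,dst,hold,yaw,seat,syaw=.09,dx=.078,k=8,half=(50,37),dip=0):
    im=cv2.imread(src); Z=R.from_euler('z',yaw).as_matrix();W=R.from_euler('z',syaw).as_matrix()
    H=np.array([[0,0,0],[.064,0,0],[.064,0,.012],[.092,0,.012],[.092,0,0],[.178,0,0]])+[dx-.078,0,0]
    th=np.linspace(0,np.pi,15); rad=.016
    hk=np.c_[0*th,-rad*np.cos(th),-rad*np.sin(th)+.0115]; hk=np.vstack([[0,-.019,.022],hk[::1],[0,.0,.045],[0,0,.09]])
    c=proj([np.array(seat)+[0,-.04,.01]],"scene")[0].astype(int); x0,y0=c-half
    crop=cv2.resize(im[y0:y0+2*half[1],x0:x0+2*half[0]],None,fx=k,fy=k,interpolation=cv2.INTER_CUBIC)
    f=lambda P:((proj(P,"scene")-[x0,y0]+.5)*k).round().astype(int)
    cv2.polylines(crop,[f(H@Z.T+hold)],False,(0,255,0),1); cv2.polylines(crop,[f(hk@W.T+seat)],False,(0,0,255),1)
    cv2.imwrite(dst,crop)
if __name__=="__main__":
    ov("pics/scene_a.png","pics/ov_a.png",np.array([.554,.0645,.292]),.088,[.624,.1715,.270])
E
python3 ov.py
```

```text
(no output)
```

View pics/ov_a.png

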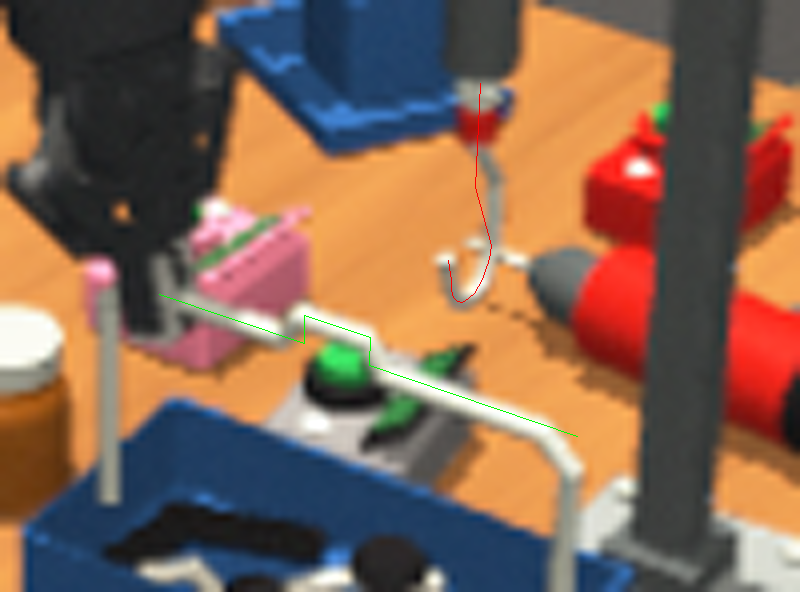

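The overlay agrees to about 1 mm for the hook tip (444,260), bend (458,303) and raised rod (300–370, 315–340). Entering along stand +y, slightly higher.

```bash
python3 - <<'E'
from h import *
to(hold=[.5463,.1645,.2945],Rt=rot(0.09,.197))
E
```

```text
t 7.85 d_cm [ 0.16 -0.23 10.09] rv [ 0.001 -0.002  0.002] rows>= 1.6
```

Request:
send_rows --commands '[{"x":0.05,"y":-0.1,"z":1.2,"rx":0,"ry":0,"rz":0},{"x":0.1,"y":-0.2,"z":2.6,"rx":0,"ry":0,"rz":0},{"x":0.1,"y":-0.23,"z":4.0,"rx":0,"ry":0,"rz":0},{"x":0.1,"y":-0.23,"z":5.2,"rx":0,"ry":0,"rz":0},{"x":0.15,"y":-0.23,"z":6.0,"rx":0,"ry":0,"rz":0}]'

```text
t: 8.48
eef_pos: [0.5532, 0.1254, 0.2761]
tcp_rot: [-0.7, -0.102, -0.039, 0.706]
force: [-0.5, -0.5, -5.1]
opening: 0.0054
```

```bash
python3 - <<'E'
from h import *
st(); to(hold=[.5463,.1645,.2945],Rt=rot(0.09,.197))
E
```

```text
t 8.47 tcp [0.5532 0.1254 0.2761] hold [0.5495 0.125  0.2945] F [-0.49 -0.48 -5.11] M [-0.06  0.64  0.02] op 0.0054
[[0.976, 0.197, -0.089], [0.088, 0.017, 0.996], [0.197, -0.98, -0.0]]
t 8.47 d_cm [0.03 0.   3.96] rv [ 0.    -0.     0.002] rows>= 0.6
```

Request:
send_rows --commands '[{"x":0.0,"y":0,"z":1.0,"rx":0,"ry":0,"rz":0},{"x":0.0,"y":0,"z":2.0,"rx":0,"ry":0,"rz":0},{"x":0.02,"y":0,"z":3.0,"rx":0,"ry":0,"rz":0},{"x":0.03,"y":0,"z":3.8,"rx":0,"ry":0,"rz":0},{"x":0.03,"y":0,"z":3.9,"rx":0,"ry":0,"rz":0}]'

```text
t: 9.1
eef_pos: [0.5499, 0.1648, 0.2761]
tcp_rot: [-0.7, -0.102, -0.038, 0.706]
force: [0.9, -0.4, -3.7]
opening: 0.0049
```

```bash
python3 - <<'E'
from h import *
from ov import ov
o,p,r=pose(); st(); im=robot.grab_frame("scene")[:,:,::-1]; cv2.imwrite("pics/scene_b.png",im)
ov("pics/scene_b.png","pics/ov_b.png",p-HP*r.apply([0,1,0]),.089,[.624,.1715,.270])
E
```

```text
t 9.1 tcp [0.5499 0.1648 0.2761] hold [0.5462 0.1645 0.2945] F [ 0.88 -0.43 -3.74] M [-0.04  0.67 -0.  ] op 0.0049
[[0.976, 0.196, -0.09], [0.088, 0.018, 0.996], [0.197, -0.98, -0.0]]
```

View pics/ov_b.png

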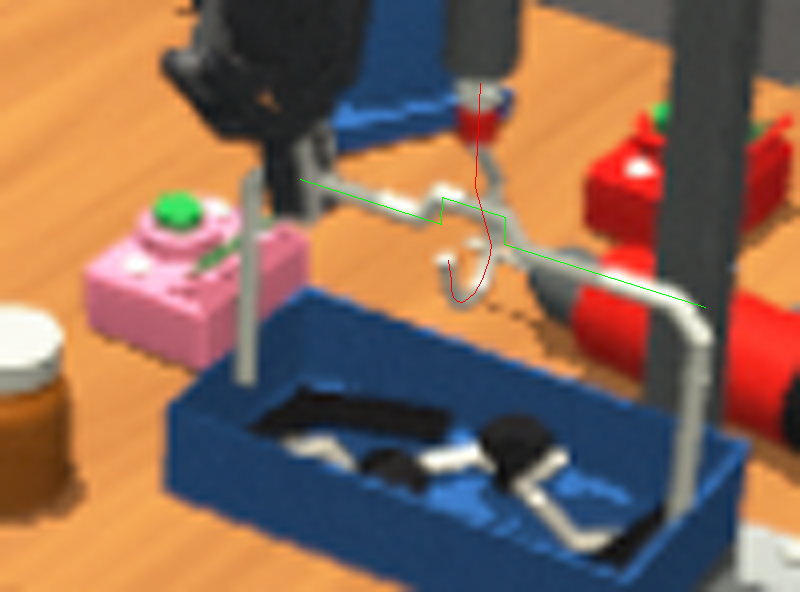

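The rod is over the hook mouth: the raised middle is around (473,205) and the hook tip at (444,260). Lowering straight down.

Request:
send_rows --commands '[{"x":-0.16,"y":0.78,"z":0,"rx":0,"ry":0,"rz":0},{"x":-0.33,"y":1.67,"z":0,"rx":0,"ry":0,"rz":0},{"x":-0.49,"y":2.45,"z":0,"rx":0,"ry":0,"rz":0},{"x":-0.57,"y":2.85,"z":0,"rx":0,"ry":0,"rz":0},{"x":-0.63,"y":3.15,"z":0,"rx":0,"ry":0,"rz":0}]'

```text
t: 9.78
eef_pos: [0.5499, 0.1645, 0.2437]
tcp_rot: [-0.7, -0.102, -0.038, 0.706]
force: [0.0, 0.0, -4.2]
opening: 0.0054
```

```bash
cat > f.py <<'E'
from h import *
import sys
F=[];st()
for i in range(int(sys.argv[1])):
    robot.grab_frame("scene"); F.append(robot.get_obs()["force"])
F=np.array(F);print("Favg",F.mean(0).round(2),"sd",F.std(0).round(2))
print([(round(d["score"],2),np.round(d["at"],4).tolist()) for d in robot.landmark_of("hook_seat","scene")][:2]); st()
E
python3 f.py 4
```

```text
t 9.78 tcp [0.5499 0.1645 0.2437] hold [0.5463 0.1641 0.262 ] F [ 0.03  0.03 -4.18] M [-0.09  0.65 -0.03] op 0.0054
[[0.976, 0.196, -0.09], [0.088, 0.017, 0.996], [0.197, -0.98, -0.0]]
Favg [ 0.19  0.06 -4.58] sd [0.49 0.17 0.36]
[(0.58, [0.4369, 0.3693, -0.0014]), (0.49, [0.6244, 0.1722, 0.2673])]
t 10.03 tcp [0.5502 0.1646 0.2443] hold [0.5465 0.1643 0.2627] F [-0.03  0.1  -3.97] M [-0.07  0.67 -0.04] op 0.0052
[[0.976, 0.197, -0.09], [0.088, 0.017, 0.996], [0.198, -0.98, -0.0]]
```

Request:
send_rows --commands '[{"x":-0.1,"y":0.5,"z":0,"rx":0,"ry":0,"rz":0},{"x":-0.2,"y":1.0,"z":0,"rx":0,"ry":0,"rz":0},{"x":-0.3,"y":1.5,"z":0,"rx":0,"ry":0,"rz":0},{"x":-0.4,"y":2.0,"z":0,"rx":0,"ry":0,"rz":0},{"x":-0.5,"y":2.5,"z":0,"rx":0,"ry":0,"rz":0}]'

```text
t: 10.65
eef_pos: [0.5504, 0.1646, 0.2187]
tcp_rot: [-0.7, -0.102, -0.039, 0.706]
force: [-0.2, 0.3, -3.1]
opening: 0.0053
```

```bash
python3 f.py 6; python3 - <<'E'
from h import *
from ov import ov
o,p,r=pose(); h=p-HP*r.apply([0,1,0]); im=robot.grab_frame("scene")[:,:,::-1]; cv2.imwrite("pics/scene_c.png",im)
ov("pics/scene_c.png","pics/ov_c.png",h,.089,[.624,.1715,h[2]+.012])
E
```

```text
t 10.65 tcp [0.5504 0.1646 0.2187] hold [0.5467 0.1643 0.237 ] F [-0.24  0.3  -3.08] M [-0.    0.45 -0.01] op 0.0053
[[0.976, 0.197, -0.09], [0.088, 0.018, 0.996], [0.198, -0.98, -0.0]]
Favg [-0.28  0.03 -2.57] sd [0.56 0.68 0.55]
[(0.72, [0.6246, 0.1714, 0.2437])]
t 11.0 tcp [0.5505 0.1646 0.2192] hold [0.5468 0.1643 0.2375] F [ 0.25  0.19 -3.19] M [-0.06  0.47 -0.02] op 0.0054
[[0.976, 0.198, -0.09], [0.088, 0.018, 0.996], [0.198, -0.98, -0.0]]
```

View pics/ov_c.png

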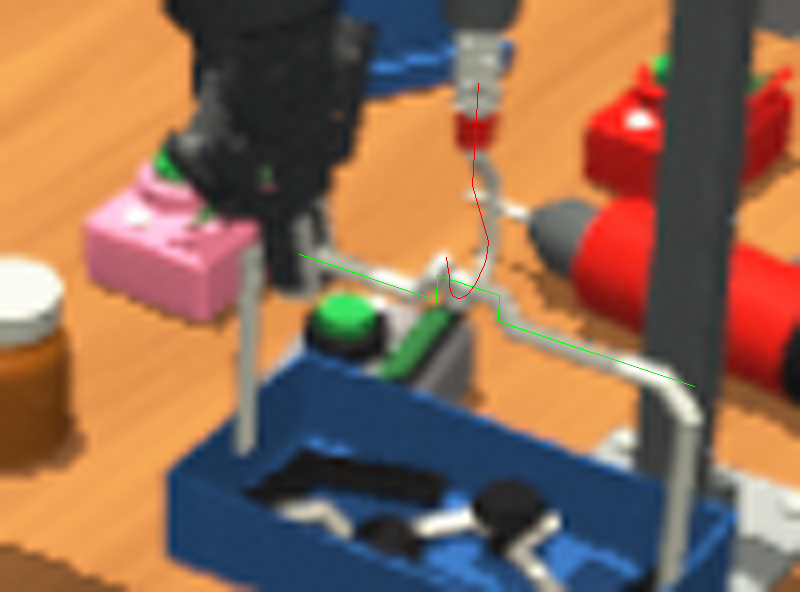

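The rod sits in the hook and the spring is extended. I'll keep lowering.

Request:
send_rows --commands '[{"x":-0.1,"y":0.5,"z":0,"rx":0,"ry":0,"rz":0},{"x":-0.2,"y":1.0,"z":0,"rx":0,"ry":0,"rz":0},{"x":-0.3,"y":1.5,"z":0,"rx":0,"ry":0,"rz":0},{"x":-0.4,"y":2.0,"z":0,"rx":0,"ry":0,"rz":0},{"x":-0.48,"y":2.4,"z":0,"rx":0,"ry":0,"rz":0}]'

```text
t: 11.68
eef_pos: [0.5506, 0.1646, 0.1944]
tcp_rot: [-0.7, -0.102, -0.039, 0.706]
force: [0.4, -0.1, -0.6]
opening: 0.0055
```

```bash
python3 f.py 12
```

```text
t 11.68 tcp [0.5506 0.1646 0.1944] hold [0.5469 0.1643 0.2127] F [ 0.42 -0.12 -0.58] M [-0.07  0.29 -0.03] op 0.0055
[[0.976, 0.198, -0.09], [0.088, 0.018, 0.996], [0.199, -0.98, -0.0]]
Favg [-0.17 -0.   -0.69] sd [0.61 0.58 0.6 ]
[(0.64, [0.3011, -0.28, 0.0028]), (0.51, [0.6227, 0.1659, 0.2173])]
t 12.32 tcp [0.5505 0.1646 0.1948] hold [0.5468 0.1643 0.2131] F [-0.44 -0.06 -1.32] M [ 0.03  0.17 -0.04] op 0.0056
[[0.976, 0.198, -0.09], [0.088, 0.018, 0.996], [0.198, -0.98, -0.0]]
```

Request:
send_rows --commands '[{"x":-0.04,"y":0.2,"z":0,"rx":0,"ry":0,"rz":0},{"x":-0.08,"y":0.4,"z":0,"rx":0,"ry":0,"rz":0},{"x":-0.12,"y":0.6,"z":0,"rx":0,"ry":0,"rz":0},{"x":-0.16,"y":0.8,"z":0,"rx":0,"ry":0,"rz":0},{"x":-0.16,"y":0.8,"z":0,"rx":0,"ry":0,"rz":0}]'

```text
t: 12.95
eef_pos: [0.5504, 0.1646, 0.1864]
tcp_rot: [-0.7, -0.102, -0.039, 0.706]
force: [-0.3, -0.6, -1.2]
opening: 0.0056
```

```bash
python3 f.py 24
```

```text
t 12.95 tcp [0.5504 0.1646 0.1864] hold [0.5467 0.1643 0.2047] F [-0.28 -0.6  -1.16] M [-0.11  0.23 -0.06] op 0.0056
[[0.976, 0.197, -0.09], [0.088, 0.018, 0.996], [0.198, -0.98, -0.0]]
Favg [-0.1  -0.22  0.16] sd [0.5  0.6  0.55]
[(0.47, [0.6237, 0.1719, 0.2137])]
t 14.2 tcp [0.5506 0.1646 0.1866] hold [0.5469 0.1643 0.2049] F [-0.69 -0.21  0.66] M [-0.02  0.24 -0.02] op 0.005
[[0.976, 0.198, -0.09], [0.088, 0.018, 0.996], [0.199, -0.98, -0.0]]
```

Request:
send_rows --commands '[{"x":0.03,"y":-0.15,"z":0,"rx":0,"ry":0,"rz":0},{"x":0.03,"y":-0.15,"z":0,"rx":0,"ry":0,"rz":0},{"x":0.03,"y":-0.15,"z":0,"rx":0,"ry":0,"rz":0}]'

```text
t: 14.58
eef_pos: [0.5505, 0.1646, 0.1882]
tcp_rot: [-0.7, -0.102, -0.039, 0.706]
force: [0.1, 0.7, -0.8]
opening: 0.0053
```

Request:
send_rows --commands '[{"x":0,"y":0,"z":0,"rx":0,"ry":0,"rz":0},{"x":0,"y":0,"z":0,"rx":0,"ry":0,"rz":0},{"x":0,"y":0,"z":0,"rx":0,"ry":0,"rz":0},{"x":0,"y":0,"z":0,"rx":0,"ry":0,"rz":0}]' --grip 0.5 --newtons 20

```text
t: 15.08
eef_pos: [0.5506, 0.1647, 0.1882]
tcp_rot: [-0.7, -0.102, -0.039, 0.706]
force: [0.9, -0.5, 1.0]
opening: 0.0424
```

```bash
python3 - <<'E'
from h import *
st()
for i in range(6):
    cv2.imwrite(f"pics/r{i}.png",robot.grab_frame("scene")[:,:,::-1]); print(np.round(robot.get_obs()["force"],1),[(round(d["score"],2),np.round(d["at"],4).tolist()) for d in robot.landmark_of("tote_saddle","scene")][:1])
im=cv2.imread("pics/r5.png");(x,y),=proj([[.62,.15,.16]],"scene").astype(int)
cv2.imwrite("pics/rel.png",cv2.resize(im[y-60:y+60,x-75:x+75],None,fx=5,fy=5,interpolation=cv2.INTER_CUBIC))
E
```

```text
t 15.07 tcp [0.5506 0.1647 0.1882] hold [0.5469 0.1643 0.2065] F [ 0.93 -0.48  0.95] M [-0.01  0.21 -0.02] op 0.0424
[[0.976, 0.198, -0.09], [0.088, 0.018, 0.996], [0.199, -0.98, -0.0]]
[ 0.8 -0.7 -0.3] [(0.65, [0.6265, 0.1777, 0.2128])]
[ 0.3 -0.1 -0.3] [(0.95, [0.6276, 0.1753, 0.2147])]
[ 0.4 -0.1 -0.2] [(0.58, [0.6252, 0.172, 0.2174])]
[ 0.  -0.1 -0.4] [(0.77, [0.6249, 0.178, 0.2147])]
[-0.2  0.3  0.1] [(0.94, [0.6262, 0.1758, 0.2145])]
[-1.   0.4  0.1] [(0.61, [0.6252, 0.1773, 0.2125])]
```

View pics/rel.png

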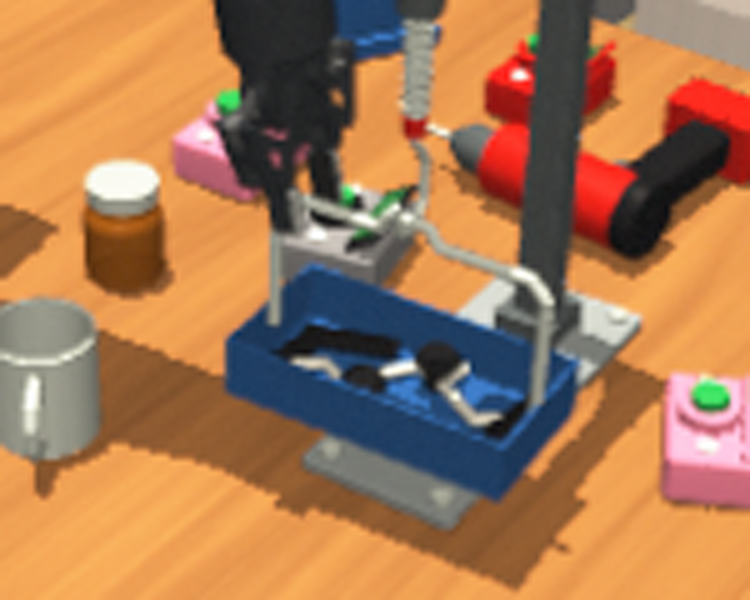

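The tote hangs in the hook and is still (detections are steady to the noise). The fingers are open around the rod, so I'm backing off along the tool axis.

Request:
send_rows --commands '[{"x":0,"y":0,"z":0,"rx":0,"ry":0,"rz":0},{"x":0,"y":-1.5,"z":0,"rx":0,"ry":0,"rz":0},{"x":0,"y":-4,"z":0,"rx":0,"ry":0,"rz":0},{"x":-0.5,"y":-7,"z":0,"rx":0,"ry":0,"rz":0},{"x":-3,"y":-10,"z":0,"rx":0,"ry":0,"rz":0}]' --grip 0.75

```text
t: 16.3
eef_pos: [0.5021, 0.1602, 0.2824]
tcp_rot: [-0.7, -0.103, -0.04, 0.706]
force: [-1.1, 0.5, -0.0]
opening: 0.064
```

```bash
python3 - <<'E'
from h import *
st(); robot.grab_frame("wrist");robot.grab_frame("top");robot.grab_frame("scene")
for c in("wrist","top","scene"):
  for q in("hold_top","console"): print(c,q,[(round(d["score"],2),np.round(d["at"],4).tolist()) for d in robot.landmark_of(q,c)][:3])
to(tcp=[.429,.367,.13],Rt=rot(0.09,0))
E
```

```text
t 16.3 tcp [0.5021 0.1602 0.2824] hold [0.4984 0.1599 0.3007] F [-1.09  0.54 -0.04] M [-0.04  0.15  0.02] op 0.064
[[0.976, 0.2, -0.089], [0.088, 0.018, 0.996], [0.201, -0.98, -0.0]]
wrist hold_top [(0.75, [0.4294, 0.3662, 0.06])]
wrist console [(0.77, [0.4445, 0.3738, 0.0008]), (0.74, [0.7953, 0.325, -0.0022])]
top hold_top [(0.72, [0.621, 0.1712, 0.0619]), (0.62, [0.2733, 0.4341, 0.0627]), (0.58, [0.4291, 0.371, 0.0577])]
top console [(0.77, [0.443, 0.3698, 0.002]), (0.72, [0.4353, 0.6832, 0.004]), (0.56, [0.2859, 0.4331, 0.0016])]
scene hold_top [(0.61, [0.4307, 0.368, 0.0618]), (0.6, [0.2754, 0.4319, 0.0622]), (0.53, [0.7818, 0.3186, 0.0631])]
scene console [(0.96, [0.2885, 0.433, -0.0003]), (0.84, [0.4384, 0.3718, 0.001]), (0.74, [0.4394, 0.683, -0.0006])]
t 16.75 d_cm [-8.21 13.57 21.26] rv [ 0.    -0.     0.198] rows>= 4.2
```

Request:
send_rows --commands '[{"x":-1.0,"y":0.5,"z":3.0,"rx":0,"ry":0,"rz":0.03},{"x":-2.5,"y":2.0,"z":7.5,"rx":0,"ry":0,"rz":0.07},{"x":-4.5,"y":5.0,"z":12.5,"rx":0,"ry":0,"rz":0.12},{"x":-6.4,"y":8.0,"z":17.0,"rx":0,"ry":0,"rz":0.17},{"x":-7.6,"y":11.0,"z":20.5,"rx":0,"ry":0,"rz":0.198}]' --grip 0

```text
t: 17.38
eef_pos: [0.4299, 0.3612, 0.1543]
tcp_rot: [0.707, 0.031, -0.033, -0.706]
force: [1.2, 0.0, -0.5]
opening: 0.0001
```

```bash
python3 - <<'E'
from h import *
st(); to(tcp=[.4295,.368,.085],Rt=rot(0.09,0))
robot.grab_frame("scene");print([(round(d["score"],2),np.round(d["at"],4).tolist()) for d in robot.landmark_of("tote_saddle","scene")][:2])
E
```

```text
t 17.38 tcp [0.4299 0.3612 0.1543] hold [0.4299 0.3612 0.173 ] F [ 1.21  0.04 -0.49] M [-0.02 -0.08  0.03] op 0.0001
[[0.996, -0.002, -0.09], [0.09, -0.001, 0.996], [-0.002, -1.0, -0.001]]
t 17.38 d_cm [0.04 6.93 0.69] rv [ 0.001  0.001 -0.002] rows>= 1.1
[(0.88, [0.6267, 0.1758, 0.2129]), (0.71, [0.6244, 0.1688, -0.0004])]
```

Request:
send_rows --commands '[{"x":0.04,"y":2,"z":0.35,"rx":0,"ry":0,"rz":0},{"x":0.04,"y":4,"z":0.69,"rx":0,"ry":0,"rz":0},{"x":0.04,"y":6,"z":0.69,"rx":0,"ry":0,"rz":0},{"x":0.04,"y":7.5,"z":0.69,"rx":0,"ry":0,"rz":0},{"x":0.04,"y":7.9,"z":0.69,"rx":0,"ry":0,"rz":0}]'

```text
t: 18.1
eef_pos: [0.4268, 0.3669, 0.0712]
tcp_rot: [0.708, 0.03, -0.036, -0.705]
force: [1.2, 0.0, 0.4]
opening: 0.0005
```

```bash
python3 - <<'E'
from h import *
(x,y),=proj([[.62,.17,.2]],"scene").astype(int)
fr=[]
for i in range(16):
    fr.append(cv2.cvtColor(robot.grab_frame("scene"),cv2.COLOR_RGB2GRAY).astype(np.float32)[y-45:y+55,x-20:x+45])
w=cv2.createHanningWindow(fr[0].shape[::-1],cv2.CV_32F)
print([np.round(cv2.phaseCorrelate(fr[0],f,w)[0],2).tolist() for f in fr[1:]], [round(float(np.abs(f-fr[0]).max()),0) for f in fr[1:]])
st(); to(tcp=[.4295,.368,.0575])
E
```

```text
[[0.01, -0.01], [-0.03, -0.0], [-0.02, 0.01], [-0.01, -0.04], [-0.04, -0.0], [-0.03, -0.0], [-0.01, -0.0], [-0.04, -0.02], [-0.06, 0.01], [-0.05, 0.01], [-0.05, 0.03], [-0.08, 0.03], [-0.06, 0.04], [-0.08, 0.05], [-0.09, 0.04]] [42.0, 52.0, 50.0, 72.0, 72.0, 73.0, 71.0, 68.0, 68.0, 52.0, 53.0, 54.0, 53.0, 70.0, 70.0]
t 18.9 tcp [0.427  0.3676 0.0721] hold [0.4271 0.3677 0.0908] F [ 1.19 -0.18  0.27] M [ 0.04 -0.02  0.04] op -0.0001
[[0.996, -0.007, -0.093], [0.093, -0.004, 0.996], [-0.008, -1.0, -0.003]]
t 18.9 d_cm [0.26 1.46 0.02] rv [0. 0. 0.] rows>= 0.2
```

Request:
send_rows --commands '[{"x":0.2,"y":0,"z":0,"rx":0,"ry":0,"rz":0},{"x":0.25,"y":0,"z":0,"rx":0,"ry":0,"rz":0},{"x":0.25,"y":0,"z":0,"rx":0,"ry":0,"rz":0},{"x":0.25,"y":0,"z":0,"rx":0,"ry":0,"rz":0},{"x":0.25,"y":0,"z":0,"rx":0,"ry":0,"rz":0}]'

```text
t: 19.52
eef_pos: [0.4295, 0.3678, 0.0721]
tcp_rot: [0.708, 0.03, -0.036, -0.705]
force: [0.1, 0.5, -0.0]
opening: -0.0
```

Request:
send_rows --commands '[{"x":0,"y":0,"z":0,"rx":0,"ry":0,"rz":0},{"x":0,"y":0,"z":0,"rx":0,"ry":0,"rz":0},{"x":0,"y":0,"z":0,"rx":0,"ry":0,"rz":0},{"x":0,"y":0,"z":0,"rx":0,"ry":0,"rz":0},{"x":0,"y":0,"z":0,"rx":0,"ry":0,"rz":0}]'

```text
t: 20.15
eef_pos: [0.4295, 0.3678, 0.0721]
tcp_rot: [0.708, 0.03, -0.036, -0.705]
force: [0.9, -0.2, -0.2]
opening: -0.0003
```

```bash
python3 - <<'E'
from h import *
B={"tray+x":[.72,.18,.1],"tray-x":[.53,.14,.1],"hook":[.624,.165,.23]}
fr=[cv2.cvtColor(robot.grab_frame("scene"),cv2.COLOR_RGB2GRAY).astype(np.float32) for i in range(9)]
for n,P in B.items():
    (x,y),=proj([P],"scene").astype(int); c=[f[y-16:y+16,x-16:x+16] for f in fr]; w=cv2.createHanningWindow((32,32),cv2.CV_32F)
    print(n,[np.round(cv2.phaseCorrelate(c[0],k,w)[0],2).tolist() for k in c[1:]])
cv2.imwrite("pics/last_pre.png",fr[-1]); st(); to(tcp=[.4295,.368,.057])
E
```

```text
tray+x [[0.05, -0.1], [0.11, 0.07], [0.29, 0.11], [0.53, -0.02], [0.68, 0.08], [0.62, -0.29], [0.81, -0.39], [1.23, -0.36]]
tray-x [[0.0, -0.02], [-0.02, -0.04], [0.1, -0.41], [0.24, -0.81], [0.45, -1.21], [0.59, -1.2], [0.62, -1.21], [1.01, -1.68]]
hook [[-0.03, 0.02], [0.04, -0.08], [0.12, -0.24], [0.36, 0.06], [0.28, 0.25], [0.09, 0.26], [0.06, 0.41], [0.16, 0.66]]
t 20.6 tcp [0.4294 0.3678 0.0721] hold [0.4296 0.3679 0.0908] F [ 0.12 -0.29 -0.82] M [-0.   -0.02  0.01] op -0.0
[[0.996, -0.007, -0.093], [0.093, -0.004, 0.996], [-0.008, -1.0, -0.003]]
t 20.6 d_cm [0.02 1.51 0.02] rv [0. 0. 0.] rows>= 0.2[ WARN:0@14.376] global loadsave.cpp:1063 imwrite_ Unsupported depth image for selected encoder is fallbacked to CV_8U.
```

The tray is still swinging by a few mm, so I'm waiting for it to settle before pressing.

Request:
send_rows --commands '[{"x":0,"y":0,"z":0,"rx":0,"ry":0,"rz":0},{"x":0,"y":0,"z":0,"rx":0,"ry":0,"rz":0},{"x":0,"y":0,"z":0,"rx":0,"ry":0,"rz":0},{"x":0,"y":0,"z":0,"rx":0,"ry":0,"rz":0},{"x":0,"y":0,"z":0,"rx":0,"ry":0,"rz":0}]'

```text
t: 21.22
eef_pos: [0.4295, 0.3678, 0.0721]
tcp_rot: [0.708, 0.03, -0.036, -0.705]
force: [0.2, -0.7, -0.5]
opening: -0.0004
```

Request:
send_rows --commands '[{"x":0,"y":0,"z":0,"rx":0,"ry":0,"rz":0},{"x":0,"y":0,"z":0,"rx":0,"ry":0,"rz":0},{"x":0,"y":0,"z":0,"rx":0,"ry":0,"rz":0},{"x":0,"y":0,"z":0,"rx":0,"ry":0,"rz":0},{"x":0,"y":0,"z":0,"rx":0,"ry":0,"rz":0}]'

```text
t: 21.85
eef_pos: [0.4295, 0.3678, 0.0721]
tcp_rot: [0.708, 0.03, -0.036, -0.705]
force: [-0.3, -0.1, 0.4]
opening: -0.0004
```

Request:
send_rows --commands '[{"x":0,"y":0,"z":0,"rx":0,"ry":0,"rz":0},{"x":0,"y":0,"z":0,"rx":0,"ry":0,"rz":0},{"x":0,"y":0,"z":0,"rx":0,"ry":0,"rz":0},{"x":0,"y":0,"z":0,"rx":0,"ry":0,"rz":0},{"x":0,"y":0,"z":0,"rx":0,"ry":0,"rz":0}]'

```text
t: 22.48
eef_pos: [0.4295, 0.3678, 0.0721]
tcp_rot: [0.708, 0.03, -0.036, -0.705]
force: [1.0, 0.2, -1.4]
opening: 0.0003
```

Request:
send_rows --commands '[{"x":0,"y":0,"z":0,"rx":0,"ry":0,"rz":0},{"x":0,"y":0,"z":0,"rx":0,"ry":0,"rz":0},{"x":0,"y":0,"z":0,"rx":0,"ry":0,"rz":0},{"x":0,"y":0,"z":0,"rx":0,"ry":0,"rz":0},{"x":0,"y":0,"z":0,"rx":0,"ry":0,"rz":0}]'

```text
t: 23.1
eef_pos: [0.4294, 0.3678, 0.072]
tcp_rot: [0.708, 0.03, -0.036, -0.705]
force: [0.3, 0.2, -0.4]
opening: 0.0003
```

Request:
send_rows --commands '[{"x":0,"y":0,"z":0,"rx":0,"ry":0,"rz":0},{"x":0,"y":0,"z":0,"rx":0,"ry":0,"rz":0},{"x":0,"y":0,"z":0,"rx":0,"ry":0,"rz":0},{"x":0,"y":0,"z":0,"rx":0,"ry":0,"rz":0},{"x":0,"y":0,"z":0,"rx":0,"ry":0,"rz":0}]'

```text
t: 23.72
eef_pos: [0.4295, 0.3678, 0.0721]
tcp_rot: [0.708, 0.03, -0.036, -0.705]
force: [0.6, -0.1, -0.2]
opening: -0.0001
```

Request:
send_rows --commands '[{"x":0,"y":0,"z":0,"rx":0,"ry":0,"rz":0},{"x":0,"y":0,"z":0,"rx":0,"ry":0,"rz":0},{"x":0,"y":0,"z":0,"rx":0,"ry":0,"rz":0},{"x":0,"y":0,"z":0,"rx":0,"ry":0,"rz":0},{"x":0,"y":0,"z":0,"rx":0,"ry":0,"rz":0}]'

```text
t: 24.35
eef_pos: [0.4295, 0.3678, 0.0721]
tcp_rot: [0.708, 0.03, -0.036, -0.705]
force: [1.0, -0.9, -0.2]
opening: 0.0
```

Request:
send_rows --commands '[{"x":0,"y":0,"z":0,"rx":0,"ry":0,"rz":0},{"x":0,"y":0,"z":0,"rx":0,"ry":0,"rz":0},{"x":0,"y":0,"z":0,"rx":0,"ry":0,"rz":0},{"x":0,"y":0,"z":0,"rx":0,"ry":0,"rz":0},{"x":0,"y":0,"z":0,"rx":0,"ry":0,"rz":0}]'

```text
t: 24.98
eef_pos: [0.4294, 0.3678, 0.0721]
tcp_rot: [0.708, 0.03, -0.036, -0.705]
force: [0.5, -0.6, -0.6]
opening: 0.0003
```

Request:
send_rows --commands '[{"x":0,"y":0,"z":0,"rx":0,"ry":0,"rz":0},{"x":0,"y":0,"z":0,"rx":0,"ry":0,"rz":0},{"x":0,"y":0,"z":0,"rx":0,"ry":0,"rz":0},{"x":0,"y":0,"z":0,"rx":0,"ry":0,"rz":0},{"x":0,"y":0,"z":0,"rx":0,"ry":0,"rz":0}]'

```text
t: 25.6
eef_pos: [0.4295, 0.3678, 0.0721]
tcp_rot: [0.708, 0.03, -0.036, -0.705]
force: [0.7, -0.2, -0.2]
opening: 0.0003
```

```bash
cat > still.py <<'E'
from h import *
import sys
B={"tray+x":[.72,.18,.1],"tray-x":[.53,.14,.1],"hook":[.624,.165,.23]}
old=cv2.imread("pics/last_pre.png",0).astype(np.float32)
col=[robot.grab_frame("scene") for i in range(int(sys.argv[1]))]
fr=[old]+[cv2.cvtColor(c,cv2.COLOR_RGB2GRAY).astype(np.float32) for c in col]
for n,P in B.items():
    (x,y),=proj([P],"scene").astype(int); c=[f[y-16:y+16,x-16:x+16] for f in fr]; w=cv2.createHanningWindow((32,32),cv2.CV_32F)
    print(n,[np.round(cv2.phaseCorrelate(c[1],k,w)[0],2).tolist() for k in c])
cv2.imwrite("pics/still.png",col[-1][:,:,::-1]); st()
E
python3 still.py 7
```

```text
tray+x [[-0.14, 0.03], [0.0, 0.0], [0.58, 0.18], [0.66, 0.04], [0.88, -0.2], [1.01, -0.29], [1.17, -0.41], [1.33, -0.42]]
tray-x [[0.03, 0.05], [0.0, 0.0], [-0.04, -0.93], [0.21, -1.46], [0.35, -1.29], [0.53, -0.92], [0.68, -1.21], [1.42, -1.3]]
hook [[-0.02, 0.08], [0.0, 0.0], [0.54, -0.13], [0.34, 0.04], [0.1, 0.14], [0.13, 0.21], [0.29, 0.31], [0.33, 0.62]]
t 25.95 tcp [0.4295 0.3678 0.0721] hold [0.4296 0.3679 0.0908] F [-0.4 -0.7  0.5] M [0.02 0.02 0.05] op -0.0001
[[0.996, -0.007, -0.093], [0.093, -0.004, 0.996], [-0.008, -1.0, -0.003]]
```

The two runs drifted in the same way, which looks suspicious. I'll add static control patches.

```bash
python3 - <<'E'
from h import *
B={"tray+x":[.72,.18,.1],"tray-x":[.53,.14,.1],"hook":[.624,.165,.23],"CTRL mug":[.44,.05,.05],"CTRL post":[.60,.37,.3],"CTRL pink":[.79,.325,.04],"CTRL jar":[.36,.25,.05]}
T=[];fr=[]
for i in range(8):
    T.append(robot.get_obs()["t"]);fr.append(robot.grab_frame("scene").astype(np.float32).copy())
print(np.round(T,3),"whole-frame diff",[round(float(np.abs(f-fr[0]).mean()),2) for f in fr])
for n,P in B.items():
    (x,y),=proj([P],"scene").astype(int); s=np.s_[y-12:y+12,x-12:x+12]
    out=[]
    for f in fr[1:]:
        t=fr[0][s]; m=cv2.matchTemplate(f[y-16:y+16,x-16:x+16],t,cv2.TM_SQDIFF); _,_,l,_=cv2.minMaxLoc(m); i,j=l
        g=lambda a,b,c:.5*(a-c)/(a-2*b+c)
        dx=i-4+(g(*m[j,i-1:i+2]) if 0<i<8 else 0); dy=j-4+(g(*m[j-1:j+2,i]) if 0<j<8 else 0); out.append([round(float(dx),2),round(float(dy),2)])
    print(n,(x,y),out)
E
```

```text
[25.95 26.   26.05 26.1  26.15 26.2  26.25 26.3 ] whole-frame diff [0.0, 0.83, 0.83, 0.83, 0.84, 0.83, 0.84, 0.83]
tray+x (np.int64(388), np.int64(228)) [[0.0, -0.0], [0.0, -0.0], [0.0, 0.0], [0.0, 0.0], [0.0, 0.0], [0.0, -0.0], [0.0, 0.0]]
tray-x (np.int64(334), np.int64(213)) [[-0.0, -0.01], [-0.0, -0.01], [-0.01, -0.01], [-0.0, -0.02], [-0.0, -0.01], [0.0, -0.01], [-0.0, -0.01]]
hook (np.int64(363), np.int64(187)) [[0.0, 0.0], [0.0, -0.0], [0.0, -0.0], [0.0, -0.0], [0.0, -0.0], [0.0, -0.0], [0.0, -0.0]]
CTRL mug (np.int64(298), np.int64(227)) [[0.0, -0.0], [0.0, -0.0], [0.0, -0.0], [0.0, -0.0], [0.0, -0.0], [0.0, -0.0], [0.0, -0.0]]
CTRL post (np.int64(392), np.int64(141)) [[-0.01, -0.03], [-0.0, -0.03], [-0.01, -0.03], [-0.0, -0.03], [-0.0, -0.03], [-0.01, -0.03], [-0.0, -0.03]]
CTRL pink (np.int64(426), np.int64(229)) [[-0.06, -0.0], [-0.06, -0.0], [-0.06, -0.0], [-0.06, -0.0], [-0.06, -0.0], [-0.06, -0.0], [-0.06, -0.0]]
CTRL jar (np.int64(317), np.int64(194)) [[0.0, 0.01], [-0.0, 0.01], [-0.01, 0.01], [-0.0, 0.01], [-0.0, 0.01], [-0.0, 0.01], [0.0, 0.0]]
```

The apparent drift was an artifact: phaseCorrelate windowed its inputs in place. Template matching shows the tote still, so I'm pressing the button.

Request:
send_rows --commands '[{"x":0,"y":0.6,"z":0,"rx":0,"ry":0,"rz":0},{"x":0,"y":1.0,"z":0,"rx":0,"ry":0,"rz":0},{"x":0,"y":1.3,"z":0,"rx":0,"ry":0,"rz":0},{"x":0,"y":1.5,"z":0,"rx":0,"ry":0,"rz":0},{"x":0,"y":1.5,"z":0,"rx":0,"ry":0,"rz":0}]'

```text
t: 26.98
eef_pos: [0.4293, 0.3677, 0.0572]
tcp_rot: [0.708, 0.03, -0.036, -0.705]
force: [-1.3, -1.7, 3.8]
opening: -0.0001
```

```bash
python3 - <<'E'
from h import *
st();F=[]
for i in range(5): cv2.imwrite("pics/wp.png",robot.grab_frame("scene")[:,:,::-1]);F.append(robot.get_obs()["force"])
print(np.mean(F,0).round(2))
E
```

```text
t 26.98 tcp [0.4293 0.3677 0.0572] hold [0.4294 0.3678 0.0759] F [-1.28 -1.7   3.85] M [-0.26  0.27  0.02] op -0.0001
[[0.996, -0.008, -0.093], [0.093, -0.004, 0.996], [-0.008, -1.0, -0.003]]
[-1.52 -0.97  4.27]
```

A force of 4.3 N corresponds to about 5 mm of travel, so the button counts as pressed. Lifting off.

Request:
send_rows --commands '[{"x":0,"y":-0.4,"z":0,"rx":0,"ry":0,"rz":0},{"x":0,"y":-1.5,"z":0,"rx":0,"ry":0,"rz":0},{"x":0,"y":-4,"z":0,"rx":0,"ry":0,"rz":0},{"x":0,"y":-7,"z":0,"rx":0,"ry":0,"rz":0},{"x":0,"y":-10,"z":0,"rx":0,"ry":0,"rz":0}]'

```text
t: 27.85
eef_pos: [0.4301, 0.3682, 0.1585]
tcp_rot: [0.708, 0.03, -0.036, -0.705]
force: [-0.4, 0.0, -0.0]
opening: 0.0005
```

Request:
send_rows --commands '[{"x":0,"y":0,"z":0,"rx":0,"ry":0,"rz":0},{"x":0,"y":0,"z":0,"rx":0,"ry":0,"rz":0},{"x":0,"y":0,"z":0,"rx":0,"ry":0,"rz":0}]'

```text
t: 28.22
eef_pos: [0.4294, 0.3677, 0.1572]
tcp_rot: [0.708, 0.03, -0.036, -0.705]
force: [-0.1, 0.3, -0.4]
opening: 0.0001
```

```bash
python3 - <<'E'
from h import *
st(); cv2.imwrite("pics/end.png",robot.grab_frame("scene")[150:310,230:450,::-1].repeat(3,0).repeat(3,1))
E
```

```text
t 28.23 tcp [0.4294 0.3677 0.1572] hold [0.4296 0.3678 0.1759] F [-0.09  0.28 -0.45] M [-0.07 -0.03 -0.02] op 0.0001
[[0.996, -0.009, -0.093], [0.093, -0.005, 0.996], [-0.01, -1.0, -0.004]]
```

View pics/end.png

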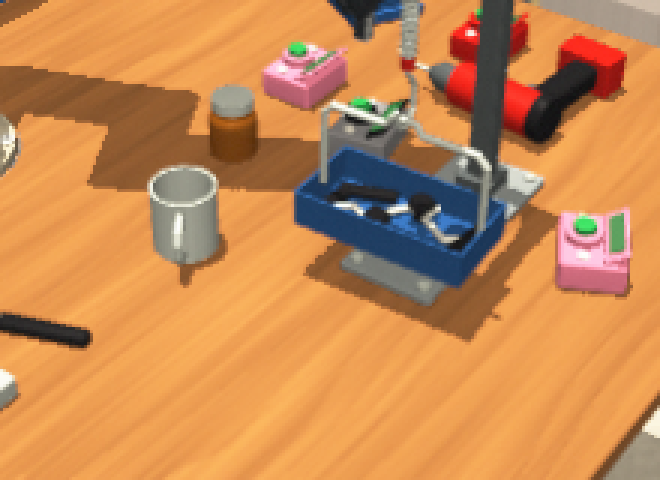

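The tote hangs level in the hook at (405,115), the button is released, nothing else has moved, and the robot is clear of everything.

```bash
python3 -c "
from plant import robot
print(robot.sign_off())"
```

```text
the job is handed in; nothing more can be done
None
```

The job is done and handed in at about 28 s of the 64 s allowed; sign-off gave no verdict.

**What I did**
- I picked the tote up by its handle; the wrist carried about 4.5 N.
- I hung its raised middle in the hook and lowered it until the wrist carried about 0.2 N or less, a dip of roughly 50–55 mm.
- I then let go, checked that the tote was still, and pressed the grey console's green button straight down.

**What the last checks showed**
- **Stillness before pressing:** template matching against static patches showed no motion of the tote or hook over 0.35 s. An earlier check suggested swinging, but that was a fault in my image code. I waited about 5 s anyway.
- **Button press:** the push measured about 4.3 N, which I take as about 5 mm of travel against the 3 mm needed. I did not see the hold show on the display.
- **Release:** three-dimensional fixes in the 0.3 s after letting go showed no bounce beyond their noise of a few millimetres. I did not measure the hook's speed directly.
- **Final picture:** the tote hangs level, the bystanders in view look undisturbed, and the arm touches nothing. The picture was a crop, so the saucepan, pot lid and most of the hammer were not in it.

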